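# Close and bolt down the tilted test cell

## Robot

A 6-joint arm with a two-finger parallel gripper is mounted at the origin on a cart in front of the work surface, level with it; the furniture and walls round the work are solid. World frame = base frame: x ahead of the robot, y to its left, z up, the work surface at z = 0. Lengths are in m, angles in rad, forces in N, time in s.
With the tool pointing down it reaches from about 0.375 to 0.975 m from the base axis. Payload 3.8 kg.
Tool frame: the origin (TCP) lies midway between the tips of the shut fingers; the grasp point (between the pads) lies 19 mm behind it; x points along the fingers, z is the direction in which the jaws open and shut, and the axes are right-handed (so a half turn about x gives the same grasp; the last joint's range is limited). The gripper opens to 85 mm and grips with 20 to 120 N. Pads are 22 mm wide; open, the fingers measure 114 mm over their backs; the gripper's body (76 mm by 85 mm) begins 54 mm behind the grasp point. The pads swing forward as they close: fully open they stand 13 mm farther back than shut.
Start: joints at [-1.187, 0.264, 1.604, -0, 1.274, -0.037], TCP at [0.276, -0.616, 0.231] pointing down, gripper open.
Joint ranges: [-2.63, 2.63], [-0.94, 2.18], [0.31, 2.57], [-1.31, 4.45], [0, 2.66], [-2.55, 2.55]. Speed limits (rad/s): [2.57, 2.57, 3.14, 3.14, 3.14, 3.14].

## Interface

Orientations are given as a rotation vector (axis times angle).
In Python, from workcell import * gives the robot as it stands. The module is installed in compiled form; this text tells all that it offers.
- The arm moves only by the tool carry_out, never from a script. Its arguments are lists of equal length, an entry for each row: "offset": the shift along the tool's x, y, z in cm, a list of three; "delta_rot": the turn, a rotation vector about the tool's x, y, z in degrees, a list of three. A call has exactly 5 rows; each row shifts and turns the commanded pose from where the row before left it, along the tool's axes as they then stand; what a row does not reach is not made up. A row lasts 1/12 s, in which the tool goes at most 41.7 mm and 7.16 degrees, less where a joint would pass 70% of its speed; a pose out of reach is approached as far as the arm can. A call is refused whole if a number of a shift passes 4.17 or a number of a turn 7.16, either way. A call with a gripper value outside its range is refused whole. "fingers" is the opening, from -1 (shut) to 1 (fully open), set as the call begins (left out, the last holds). The fingers move at their own pace and stop on an object; "newtons" is the grip in N (left out, the last holds). Time passes only in rows, so rows that do not move let the fingers close, or fill a call up. It gives the time, the measured TCP pose, the force and the opening at its end, in the units of the state.
- read_state(): the state, without advancing time (a new reading comes with each control period).
- read_camera(name): name is "scene" or "top" or "wrist"; returns (picture, depth): 480x640x3 uint8, red, green, blue; 480x640 float32, m along the optical axis (not along the pixel's ray), 0 where there is no reading.
- get_calibration(name): a dict with "fx", "fy", "cx", "cy" (pixels), "distortion" ([k1, k2, p1, p2, k3] as OpenCV has them; the pictures are not rectified), "R" (3x3) and "t" (3): a world point X has camera coordinates R X + t; the wrist camera has in their place "mount" (4x4, takes a point from camera to tool coordinates, whose origin is the TCP and whose axes are the tool frame's). Camera axes: x right, y down, z forward; pixel columns grow to the right and rows downward; lengths in m; the calibration is good to about 2 mm. A picture is of the moment at which its call begins: read the wrist's pose just before it. get_calibration takes no time and is no camera call.
- finish_job(): hands the job in, once; it reports no verdict.
The state is a dict: "time": time; "q": joint angles; "joint_vel": joint speeds; "joint_torque": joint torques, N m; "tool_pos": TCP position; "tcp_rot": TCP orientation; "wrist_force": force on the tool from outside, world axes, zero at the start; "torque": the same for the moment, N m; "width": opening from 0.0 (shut) to 1.0 (fully open).
Only numpy, scipy, OpenCV 4.12 (cv2) and the standard library are available. Lean on these libraries where they do the work, as an engineer would, in place of code of your own. Each camera call takes 0.05 s, during which the arm holds its last target. There are 200 camera calls.

## Task

Close the tilted test cell on the worktop: press its hinged cover fully shut, then turn its three captive bolts clockwise to their end stops, first the large middle one, then the one on the left, then the one on the right as the robot sees them. The cover must stay shut; leave the things standing around the cell where they are and let go at the end.

Things in the scene. Friction and masses are not known exactly. Their poses are not given: they have to be found in the camera images.
- cell: The whole test cell fixture, fixed to the worktop: dark base plate 170 x 200 x 8 mm, carrying an aluminium bed that slopes up away from the robot at 30 degrees, a white plastic lower half on it and the aluminium cover on top. Origin at the centre of the base plate's underside, x upslope (away from the robot at yaw 0), y left, z up. Its position and yaw vary.
- cover (a joint): Hinge of the cover, rad: 0 = fully shut (flat on the lower half, its outer face sloping at 30 degrees), grows as the front edge lifts, up to 1.2. Starts part open. The hinge line runs along the upper (far) edge, parallel to the cell's y. The hinge is stiff: the cover stays where it is left and needs about 2 to 5 N on the tab to move down.
- cover_tab (a point): Top of the tab (66 mm wide, sticks out 27 mm, 8 mm thick) in the middle of the cover's free front edge, where the cover can be pressed down; swings with it. z = the cover's outward normal, x towards the hinge, y along the hinge line, which passes 143 mm from this point along +x and 2 mm below it (-z). Cover plate 118 x 190 x 16 mm; its outer face lies 8 mm above this point.
- bolt_middle (a joint): Turn of the large middle bolt, rad: grows clockwise as seen looking down on the cover's outer face; 0 = bar pointing up and down the slope (loose), 1.571 = at the end stop, bar across the slope, parallel to the hinge line (home). Stays where it is left; turning takes about 0.1 N m. It does not move along its axis.
- bolt_middle_grip (a point): Large middle bolt, in the middle of the cover: black bar knob 50 mm long, 14 thick, 24 high, on a 13 mm stem with a 34 mm flange. The point is on the bolt's axis, 28 mm above the cover's outer face; the bar spans 16 to 40 mm above it. z = bolt axis, outward (leans 30 degrees from vertical towards the cell's front when shut); x along the bar, y across its thickness; turns with the bolt.
- bolt_left (a joint): Turn of the small left bolt, rad: grows clockwise as seen looking down on the cover's outer face; 0 = bar pointing up and down the slope (loose), 1.571 = at the end stop, bar across the slope, parallel to the hinge line (home). Stays where it is left; turning takes about 0.1 N m. It does not move along its axis.
- bolt_left_grip (a point): Small left bolt, 70 mm left (cell +y) of the middle one: black bar knob 34 mm long, 10 thick, 20 high, on a 13 mm stem with a 28 mm flange. The point is on the bolt's axis, 28 mm above the cover's outer face; the bar spans 16 to 36 mm above it. z = bolt axis, outward (leans 30 degrees from vertical towards the cell's front when shut); x along the bar, y across its thickness; turns with the bolt.
- bolt_right (a joint): Turn of the small right bolt, rad: grows clockwise as seen looking down on the cover's outer face; 0 = bar pointing up and down the slope (loose), 1.571 = at the end stop, bar across the slope, parallel to the hinge line (home). Stays where it is left; turning takes about 0.1 N m. It does not move along its axis.
- bolt_right_grip (a point): Small right bolt, 70 mm right (cell -y) of the middle one: black bar knob 34 mm long, 10 thick, 20 high, on a 13 mm stem with a 28 mm flange. The point is on the bolt's axis, 28 mm above the cover's outer face; the bar spans 16 to 36 mm above it. z = bolt axis, outward (leans 30 degrees from vertical towards the cell's front when shut); x along the bar, y across its thickness; turns with the bolt.
- beaker: Empty 59 mm wide, 82 mm high clear beaker, a loose bystander. Origin at the centre of its underside.
- white_bottle: White round bottle, 52 mm wide, 112 mm high, a loose bystander. Origin at the centre of its underside.
- sample_cup: Small lidded sample cup, 35 x 43 x 24 mm, a loose bystander. Origin at the centre of its underside.
- screwdriver: Screwdriver, 150 mm long, 22 mm high, lying, a loose bystander. Origin at the centre of its underside.

How it is judged:
On the way, in this order (a step that is already met when the one before it is completed fails the run):
1. the cover is fully shut, all bolts still loose (value of joint cover below 0.035 rad and value of joint each of bolt_middle, bolt_left, bolt_right below 1.3 rad), for 0.2 s.
2. the large middle bolt is at its stop, the two small ones not yet turned home (value of joint cover below 0.035 rad and value of joint bolt_middle above 1.5 rad and value of joint each of bolt_left, bolt_right below 1.3 rad), for 0.2 s.
3. then the left bolt is at its stop, the right one not yet (value of joint cover below 0.035 rad and value of joint bolt_left above 1.5 rad and value of joint bolt_right below 1.3 rad), for 0.2 s.
4. then the right bolt is at its stop (value of joint cover below 0.035 rad and value of joint bolt_right above 1.5 rad), for 0.2 s.
At the end, for the whole second after the job is handed in: The cover is shut to within 0.035 rad (2 degrees) and all three bolts stand at their end stops to within 0.07 rad (4 degrees: joint above 1.5 rad); bystanders within 30 mm of where they stood throughout (all of step 4 and value of joint each of bolt_middle, bolt_left above 1.5 rad); the robot touches nothing.
It fails at once if the beaker is pushed away (more than 30 mm) (distance of beaker from where it was at the start of the episode above 0.03 m).
It fails at once if the white bottle is pushed away (more than 30 mm) (distance of white_bottle from where it was at the start of the episode above 0.03 m).
It fails at once if the sample cup is pushed away (more than 30 mm) (distance of sample_cup from where it was at the start of the episode above 0.03 m).
It fails at once if the screwdriver is pushed away (more than 30 mm) (distance of screwdriver from where it was at the start of the episode above 0.03 m).
It also fails if it takes over 70 s, if anything falls off the work surface, if the arm or the gripper's body presses on something with over 40 N, if the wrist force passes 120 N, or if a joint passes its speed limit or range.

## Working session

There is one attempt and no reset: what is moved stays moved. The work goes in short steps, Python scripts to look and compute and a tool call to move; the robot and the scene stay as the last step left them, time stands still between calls to the robot, and variables do not carry over. Pictures are saved under pics/ and viewed, about 8 in all and at most 12, crops included, and the job is handed in when it is done.

Besides the shell and the picture viewer there is one more tool, called after "Emit:" by a JSON object that holds its "api" and its "payload", one argument or row to a line. carry_out: Moves the arm, as the interface text tells. Its arguments: {"type":"object","properties":{"offset":{"type":"array"},"delta_rot":{"type":"array"},"fingers":{"type":"number"},"newtons":{"type":"number"}},"required":["offset","delta_rot"]}

```bash
mkdir -p pics; python3 - <<'E'
from workcell import *
import cv2,numpy as np
s=read_state();print({k:np.round(v,3) for k,v in s.items()})
for n in ("scene","top"):
    p,d=read_camera(n);cv2.imwrite(f"pics/{n}0.png",p[...,::-1]);np.save(f"{n}0.npy",d)
    c=get_calibration(n);print(n,{k:np.round(v,3).tolist() for k,v in c.items()})
c=get_calibration("wrist");print({k:np.round(v,4).tolist() for k,v in c.items()})
E
```

```text
{'time': np.float64(0.0), 'q': array([-1.187,  0.265,  1.605,  0.   ,  1.274, -0.037]), 'joint_vel': array([ 0.   , -0.   ,  0.   , -0.001, -0.002, -0.002]), 'joint_torque': array([ 2.0000e-03, -5.1511e+01, -3.6732e+01,  0.0000e+00,  1.3000e-02,
       -0.0000e+00]), 'tool_pos': array([ 0.275, -0.615,  0.23 ]), 'tcp_rot': array([ 0.895,  1.381, -0.893]), 'wrist_force': array([ 0.552,  0.177, -0.537]), 'torque': array([ 0.033, -0.027,  0.02 ]), 'width': np.float64(0.999)}
scene {'fx': 497.687, 'fy': 497.687, 'cx': 322.313, 'cy': 249.363, 'distortion': [-0.11, 0.0, 0.0, 0.0, 0.0], 'R': [[0.486, -0.874, 0.018], [-0.387, -0.234, -0.892], [0.783, 0.427, -0.452]], 't': [-0.434, 0.264, 0.65]}
top {'fx': 500.356, 'fy': 500.356, 'cx': 316.674, 'cy': 234.952, 'distortion': [0.028, 0.0, 0.0, 0.0, 0.0], 'R': [[0.028, -0.999, 0.022], [-0.996, -0.03, -0.084], [0.085, -0.019, -0.996]], 't': [-0.216, 0.573, 1.025]}
{'fx': 340.9868, 'fy': 340.9868, 'cx': 321.4879, 'cy': 236.0651, 'distortion': [-0.0667, 0.0, 0.0, 0.0, 0.0], 'mount': [[-0.0002, -0.2616, 0.9652, -0.1409], [-0.0007, -0.9652, -0.2616, 0.0654], [1.0, -0.0007, -0.0, 0.0004], [0.0, 0.0, 0.0, 1.0]]}
```

View pics/scene0.png

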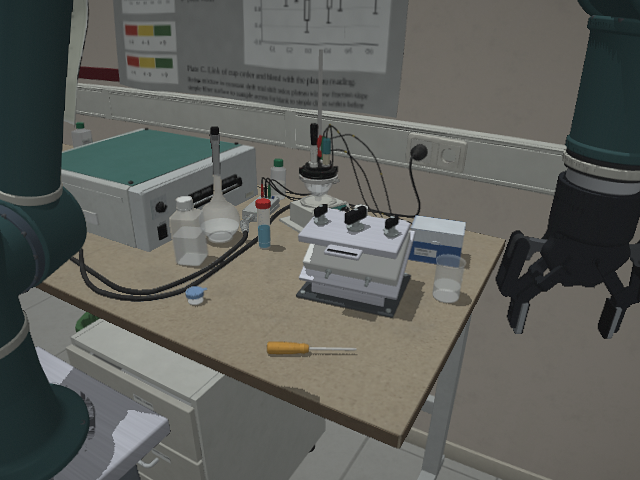

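View pics/top0.png

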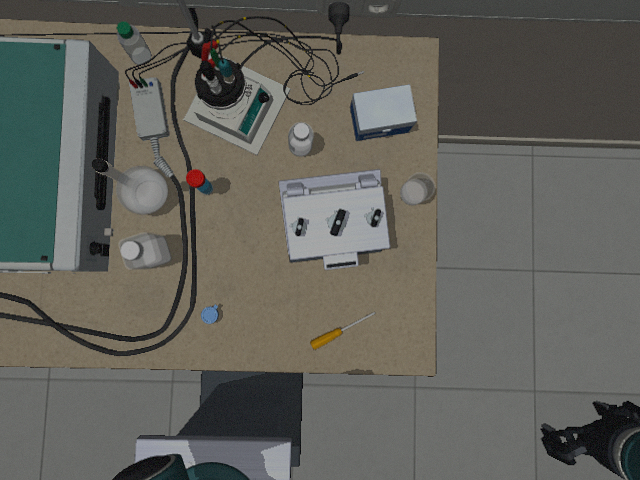

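Scene view: the cell is at (355,260) with the cover part open and the beaker just right of it at (448,280). Top view: the cover spans about (283,190)–(390,262), tab (341,261), bolts (301,227), (338,222), (376,217). The bottle is behind at (301,139), the beaker at (417,190), the cup at (211,315) and the screwdriver at (340,332).

```bash
cat > h.py <<'E'
import numpy as np,cv2
from scipy.spatial.transform import Rotation as Ro
from workcell import *
def cam(n,s=None):
    c=get_calibration(n);K=np.array([[c['fx'],0,c['cx']],[0,c['fy'],c['cy']],[0,0,1]]);D=np.array(c['distortion'])
    if n=='wrist':
        T=np.eye(4);T[:3,:3]=Ro.from_rotvec(s['tcp_rot']).as_matrix();T[:3,3]=s['tool_pos'];M=T@np.array(c['mount'])
        return K,D,M[:3,:3],M[:3,3]
    R=np.array(c['R']);return K,D,R.T,-R.T@np.array(c['t'])
def pts(C,uv,z):   # pixels + depth -> world
    K,D,R,t=C;x=cv2.undistortPoints(np.float64(uv).reshape(-1,1,2),K,D)[:,0]
    return (np.c_[x,np.ones(len(x))]*np.ravel(z)[:,None])@R.T+t
def plane_hit(C,uv,p0,n):
    K,D,R,t=C;d=pts(C,uv,np.ones(len(np.reshape(uv,(-1,2)))))-t
    return t+d*(((p0-t)@n)/(d@n))[:,None]
def proj(C,X):
    K,D,R,t=C;return cv2.projectPoints((np.float64(X)-t)@R,np.zeros(3),np.zeros(3),K,D)[0][:,0]
def fitplane(P,tol=.003):
    m=np.ones(len(P),bool)
    for _ in range(8):
        c=np.median(P[m],0) if _==0 else P[m].mean(0)
        n=np.linalg.svd(P[m]-P[m].mean(0),full_matrices=False)[2][2];n*=np.sign(n[2]);r=(P-P[m].mean(0))@n
        m=abs(r)<max(tol,.02*.6**_)
    return P[m].mean(0),n,m.mean(),r[m].std()
E
python3 - <<'E'
from h import *
img=cv2.imread('pics/top0.png');d=np.load('top0.npy');C=cam('top')
poly=np.array([[291,205],[382,190],[386,243],[293,257]])
m=np.zeros(d.shape,np.uint8);cv2.fillPoly(m,[poly],1)
g=img.max(2);sel=(m>0)&(g>140)&(d>0);v,u=np.nonzero(sel)
P=pts(C,np.c_[u,v],d[sel]);c,n,f,r=fitplane(P);print('top plane',c,n,f,r,'tilt',np.degrees(np.arccos(n[2])),'az',np.degrees(np.arctan2(n[1],n[0])))
# knobs: dark blobs
k=((m>0)&(g<90)).astype(np.uint8);nn,lab,st,ce=cv2.connectedComponentsWithStats(k)
for i in range(1,nn):
    if st[i,4]>20:
        vv,uu=np.nonzero(lab==i);print('blob',ce[i],st[i,4],cv2.minAreaRect(np.c_[uu,vv].astype(np.float32)))
        print('  at 38mm',plane_hit(C,[ce[i]],c+n*.038,n))
# outline of bright cover
sc=cv2.imread('pics/scene0.png');ds=np.load('scene0.npy');S=cam('scene')
poly=np.array([[308,222],[325,219],[400,228],[400,244],[340,242]])
m2=np.zeros(ds.shape,np.uint8);cv2.fillPoly(m2,[poly],1);sel=(m2>0)&(sc.max(2)>140)&(ds>0);v,u=np.nonzero(sel)
P=pts(S,np.c_[u,v],ds[sel]);print('scene plane',*fitplane(P))
a=cv2.resize(img[150:290,250:450],None,fx=4,fy=4,interpolation=cv2.INTER_CUBIC)
b=cv2.resize(sc[190:320,280:480],None,fx=4,fy=4,interpolation=cv2.INTER_CUBIC)
cv2.imwrite('pics/crop0.png',cv2.resize(np.r_[a,b],None,fx=.55,fy=.55))
E
```

```text
top plane [ 0.5898999  -0.23716945  0.14433458] [-0.08729247 -0.01349853  0.99609127] 0.8905624852906566 0.0013901703642509142 tilt 5.0675396010419895 az -171.2096515775237
blob [337.58937198 222.17391304] 207 ((337.6643981933594, 222.06166076660156), (8.309921264648438, 27.036508560180664), 20.556047439575195)
  at 38mm [[ 0.58964828 -0.23363115  0.18250959]]
blob [375.32075472 217.71698113] 106 ((375.5000305175781, 217.50001525878906), (6.957010269165039, 18.34120750427246), 18.43494987487793)
  at 38mm [[ 0.59976764 -0.30132447  0.18247905]]
blob [299.24418605 226.3255814 ] 86 ((299.2190856933594, 226.550537109375), (5.771393775939941, 17.913808822631836), 12.994616508483887)
  at 38mm [[ 0.58007604 -0.16511435  0.18259923]]
scene plane [ 0.57587523 -0.24817419  0.14409874] [-0.08432617 -0.01354585  0.99634613] 0.974716652136007 0.0008059100196910496
```

View pics/crop0.png

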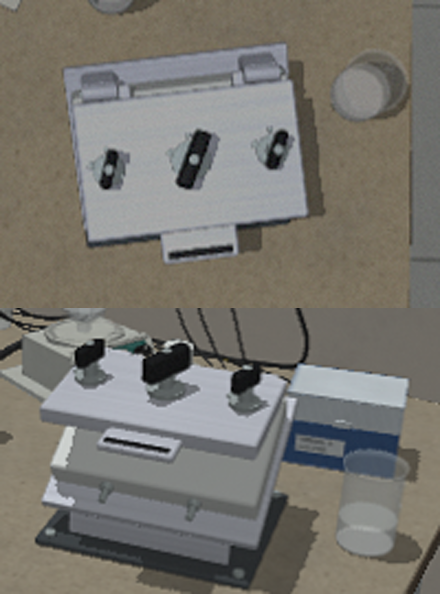

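```bash
python3 - <<'E'
from h import *
s=read_state();print(np.round(Ro.from_rotvec(s['tcp_rot']).as_matrix(),3))
img=cv2.imread('pics/top0.png');d=np.load('top0.npy');C=cam('top')
c=np.array([.5830,-.2427,.1442]);n=np.array([-.0858,-.0135,.9962]);n/=np.linalg.norm(n)
y=np.array([-.143,.990,0]);y-=n*(y@n);y/=np.linalg.norm(y);x=np.cross(y,n)
c=c-n*((c-np.array([.5899,-.23717,.14433]))@n)   # onto top plane
# bright outline of plate+tab in cover plane coords, sampled via warped grid
kn=np.array([[0.58964828,-0.23363115,0.18250959],[0.59976764,-0.30132447,0.18247905],[0.58007604,-0.16511435,0.18259923]])-n*.038
o=kn[0]
print('bolts uv mm',np.round(np.c_[(kn-o)@x,(kn-o)@y,(kn-o)@n]*1e3,1))
# depth-based profile along x (v=0.012 off centre and at sides)
h,w=d.shape;uu,vv=np.meshgrid(np.arange(w),np.arange(h));sel=(uu>270)&(uu<400)&(vv>165)&(vv<285)&(d>0)
P=pts(C,np.c_[uu[sel],vv[sel]],d[sel]);q=np.c_[(P-o)@x,(P-o)@y,(P-o)@n]*1e3;I=img.max(2)[sel]
for lo,hi in ((-25,25),(-90,-50),(40,60)):
    k=(q[:,1]>lo)&(q[:,1]<hi);print('strip',lo,hi)
    for a in range(-104,92,4):
        kk=k&(q[:,0]>=a)&(q[:,0]<a+4)
        if kk.sum():print(a,np.round(np.median(q[kk,2]),1),int(np.median(I[kk])),end=' | ')
    print()
for lo,hi in ((-40,-10),(15,40)):
    k=(q[:,0]>lo)&(q[:,0]<hi)&(abs(q[:,2])<5);print('y extent',np.percentile(q[k,1],[0.5,99.5]))
k=(q[:,0]<-66)&(q[:,0]>-82)&(abs(q[:,2]+8)<4);print('tab y',np.percentile(q[k,1],[2,98]),'x',np.percentile(q[(abs(q[:,1])<25)&(q[:,2]>-12)&(q[:,2]<5),0],[.5,1,2]))
E
```

```text
[[-0.001  0.913  0.408]
 [ 0.002  0.408 -0.913]
 [-1.     0.    -0.002]]
bolts uv mm [[  0.    0.    0. ]
 [  0.3 -68.4   0. ]
 [  0.3  69.2  -0. ]]
strip -25 25
-104 -137.0 121 | -100 -136.9 120 | -96 -137.6 123 | -88 -10.4 138 | -84 -8.7 102 | -80 -7.8 33 | -76 -7.7 140 | -72 -8.2 166 | -68 -7.9 166 | -64 -8.4 166 | -60 -6.4 148 | -56 -0.2 167 | -52 -0.2 167 | -48 -0.0 166 | -44 -0.3 167 | -40 0.2 167 | -36 -0.0 166 | -32 0.2 166 | -28 -0.3 167 | -24 -0.0 164 | -20 1.1 154 | -16 1.7 134 | -12 2.6 105 | -8 5.2 104 | -4 5.8 120 | 0 4.8 144 | 4 5.4 119 | 8 5.7 121 | 12 4.3 122 | 16 2.1 143 | 20 1.1 163 | 24 -0.2 166 | 28 0.3 166 | 32 -0.1 167 | 36 -0.2 166 | 40 -0.2 166 | 44 0.0 167 | 48 -0.0 166 | 52 -0.2 167 | 56 -0.2 146 | 60 -20.5 158 | 64 -20.9 128 | 68 -28.2 106 | 72 -36.3 126 | 76 -42.6 153 | 80 -41.4 151 | 84 -39.2 155 | 88 -37.2 155 | 
strip -90 -50
-104 -137.1 118 | -100 -137.2 118 | -96 -137.5 118 | -92 -138.1 107 | -88 -139.3 95 | -84 -139.0 81 | -80 -139.1 83 | -76 -140.8 81 | -72 -137.9 60 | -68 -132.2 54 | -64 -132.0 119 | -60 -1.4 142 | -56 -0.1 168 | -52 -0.1 166 | -4
[... 649 characters left out ...]
-131.4 63 | -60 -2.3 159 | -56 -0.1 168 | -52 -0.6 166 | -48 -0.5 166 | -44 -0.2 167 | -40 0.6 167 | -36 -0.3 166 | -32 -0.1 166 | -28 -0.6 167 | -24 0.2 167 | -20 -0.2 166 | -16 0.0 166 | -12 0.2 167 | -8 0.5 165 | -4 0.6 165 | 0 -0.1 164 | 4 0.5 163 | 8 -0.0 160 | 12 0.3 165 | 16 -0.0 166 | 20 -0.5 166 | 24 -0.1 166 | 28 -0.0 166 | 32 -0.1 166 | 36 -0.0 166 | 40 0.2 165 | 44 -0.7 166 | 48 0.2 166 | 52 -0.2 167 | 56 -0.1 148 | 60 -5.6 154 | 64 -6.1 155 | 68 -5.2 128 | 72 -33.7 120 | 76 -42.4 127 | 80 -40.6 153 | 84 -38.4 154 | 88 -37.3 152 | 
y extent [-94.01752193  93.70625754]
y extent [-93.55568769  93.95370719]
tab y [-31.83322314  30.95640948] x [-83.94263939 -83.23171301 -81.9439897 ]
```

Clean geometry: the cover is about 25° open, the cell yaw is about 8.5°, and plate, tab and bolt positions agree with the given sizes. I'll set up a planner and compute the approach to the tab.

```bash
cat > g.py <<'E'
from h import *
from scipy.spatial.transform import Slerp
yaw=np.radians(8.5)
Y=np.array([-np.sin(yaw),np.cos(yaw),0]);X0=np.array([np.cos(yaw),np.sin(yaw),0])
def frame(a):  # cover axes at hinge angle a (deg)
    t=np.radians(30-a);x=X0*np.cos(t)+np.array([0,0,np.sin(t)]);return x,Y,np.cross(x,Y)
o=np.array([0.58964828,-0.23363115,0.18250959])
x,y,n=frame(25.);o=o-n*.038;H=o+.0705*x-.010*n
def pt(a,u,v,w):  # cover coords (m; from middle bolt foot on outer face) -> world
    x,y,n=frame(a);return H+(u-.0705)*x+v*y+(w+.010)*n
def tool(a,th):  # tool along -n, jaws (z) = +y turned th deg clockwise
    x,y,n=frame(a);R0=np.c_[-n,np.cross(y,-n),y];return Ro.from_matrix(R0)*Ro.from_euler('x',th,degrees=True)
def now():
    s=read_state();return s['tool_pos'],Ro.from_rotvec(s['tcp_rot'])
def rows(p0,R0,p1,R1,N):
    S=Slerp([0,1],Ro.concatenate([R0,R1]))(np.linspace(0,1,N+1));D=(R0.inv()*R1).as_rotvec(degrees=True)/N
    off=[list(map(float,np.round(S[i].inv().apply((p1-p0)/N)*100,2))) for i in range(N)]
    print('rot/row',np.round(D,2))
    for i in range(0,N,5):print(off[i:i+5])
E
python3 - <<'E'
from g import *
p,R=now()
print('bolts closed',[np.round(pt(0,0,v,0),4) for v in (.07,0,-.07)],'tab open/closed',pt(25,-.078,0,-.008),pt(0,-.078,0,-.008))
p1=pt(25,-.078,0,.022);R1=tool(25,90)
print(p1);rows(p,R,p1,R1,15)
print('then close:')
for a in (25,0):print(pt(a,-.078,0,-.008))
E
```

```text
bolts closed [array([ 0.5876, -0.1632,  0.1142]), array([ 0.5979, -0.2324,  0.1142]), array([ 0.6083, -0.3016,  0.1142])] tab open/closed [ 0.51676372 -0.24452382  0.12988649] [ 0.53506492 -0.24178869  0.06831878]
[ 0.51417777 -0.24491029  0.15977233]
rot/row [-4.96 -0.29  0.21]
[[0.47, 2.46, -1.6], [0.47, 2.59, -1.39], [0.48, 2.7, -1.16], [0.48, 2.79, -0.93], [0.49, 2.85, -0.68]]
[[0.5, 2.9, -0.44], [0.5, 2.93, -0.19], [0.52, 2.93, 0.06], [0.53, 2.91, 0.31], [0.54, 2.87, 0.56]]
[[0.55, 2.81, 0.8], [0.57, 2.73, 1.04], [0.58, 2.63, 1.27], [0.6, 2.51, 1.49], [0.62, 2.37, 1.7]]
then close:
[ 0.51676372 -0.24452382  0.12988649]
[ 0.53506492 -0.24178869  0.06831878]
```

Emit:
{"api": "carry_out", "payload": {
  "offset": [
    [0.3, 2.46, -1.6],
    [0.3, 2.59, -1.39],
    [0.3, 2.7, -1.16],
    [0.3, 2.79, -0.93],
    [0.3, 2.85, -0.68]
  ],
  "delta_rot": [
    [-4.96, -0.29, 0.21],
    [-4.96, -0.29, 0.21],
    [-4.96, -0.29, 0.21],
    [-4.96, -0.29, 0.21],
    [-4.96, -0.29, 0.21]
  ],
  "fingers": -1,
  "newtons": 60
}}

```text
time: 0.52
tool_pos: [0.3554, -0.4911, 0.2157]
tcp_rot: [0.558, 1.467, -0.554]
wrist_force: [-0.2, 0.7, -0.1]
width: 0.298
```

Emit:
{"api": "carry_out", "payload": {
  "offset": [
    [0.3, 2.9, -0.44],
    [0.3, 2.93, -0.19],
    [0.3, 2.93, 0.06],
    [0.3, 2.91, 0.31],
    [0.3, 2.87, 0.56]
  ],
  "delta_rot": [
    [-4.96, -0.29, 0.21],
    [-4.96, -0.29, 0.21],
    [-4.96, -0.29, 0.21],
    [-4.96, -0.29, 0.21],
    [-4.96, -0.29, 0.21]
  ]
}}

```text
time: 0.93
tool_pos: [0.4344, -0.3673, 0.2031]
tcp_rot: [0.221, 1.5, -0.215]
wrist_force: [0.9, -0.7, -0.6]
width: 0.003
```

Emit:
{"api": "carry_out", "payload": {
  "offset": [
    [0.4, 2.81, 0.8],
    [0.4, 2.73, 1.04],
    [0.4, 2.63, 1.27],
    [0.4, 2.51, 1.49],
    [0.4, 2.37, 1.7]
  ],
  "delta_rot": [
    [-4.96, -0.29, 0.21],
    [-4.96, -0.29, 0.21],
    [-4.96, -0.29, 0.21],
    [-4.96, -0.29, 0.21],
    [-4.96, -0.29, 0.21]
  ]
}}

```text
time: 1.35
tool_pos: [0.5132, -0.2438, 0.1888]
tcp_rot: [-0.115, 1.481, 0.123]
wrist_force: [0.1, 0.0, -0.2]
width: -0.0
```

```bash
python3 - <<'E'
from g import *
s=read_state();print(np.round(s['q'],2),s['width'],s['time'])
p,R=now();p1=pt(25,-.078,0,-.005);R1=tool(25,90);print(p,p1);rows(p,R,p1,R1,5)
# following the arc
for a,b in ((25,20),(20,15),(15,10),(10,5),(5,0),(0,-2)):
    print(a,b,np.round(tool(a,90).inv().apply(pt(b,-.078,0,-.008)-pt(a,-.078,0,-.008))*100,2))
s=read_state();im,_=read_camera('wrist');cv2.imwrite('pics/w1.png',im[...,::-1])
E
```

```text
[-0.52  0.05  1.94  0.06  1.09 -0.7 ] -0.00046070427469175056 1.35
[ 0.51320816 -0.24377062  0.18879211] [ 0.51650513 -0.24456247  0.13287507]
rot/row [ 0.06 -0.01  0.01]
[[1.12, -0.02, -0.03], [1.12, -0.02, -0.03], [1.12, -0.02, -0.03], [1.12, -0.02, -0.03], [1.12, -0.03, -0.03]]
25 20 [1.3  0.   0.04]
20 15 [1.3  0.   0.04]
15 10 [ 1.3  -0.    0.04]
10 5 [1.3  0.   0.04]
5 0 [ 1.3  -0.    0.04]
0 -2 [ 0.52 -0.    0.  ]
```

View pics/w1.png

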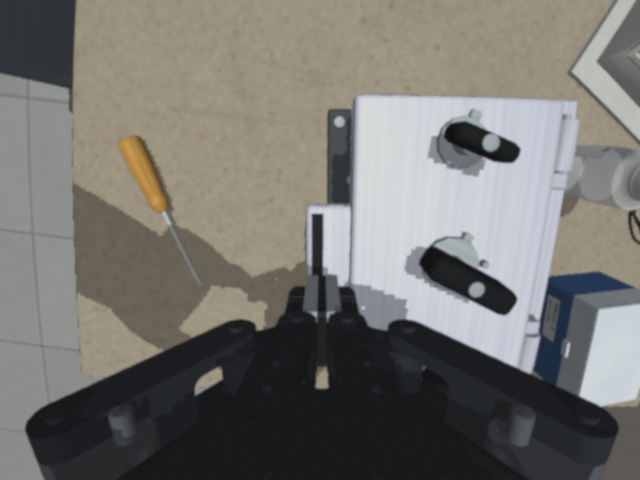

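The wrist view shows the shut fingertips (322,290) over the tab (318,245), with the middle and left knobs at (468,280) and (480,142). I'll go down to contact and then follow the cover's arc.

Emit:
{"api": "carry_out", "payload": {
  "offset": [
    [1.12, 0, -0.03],
    [1.12, 0, -0.03],
    [1.12, 0, -0.03],
    [1.12, 0, -0.03],
    [1.2, 0, -0.03]
  ],
  "delta_rot": [
    [0, 0, 0],
    [0, 0, 0],
    [0, 0, 0],
    [0, 0, 0],
    [0, 0, 0]
  ]
}}

```text
time: 1.82
tool_pos: [0.5156, -0.2456, 0.1309]
tcp_rot: [-0.111, 1.482, 0.118]
wrist_force: [0.4, -0.6, -0.1]
width: 0.0
```

Emit:
{"api": "carry_out", "payload": {
  "offset": [
    [0.65, 0, 0.02],
    [0.65, 0, 0.02],
    [0.65, 0, 0.02],
    [0.65, 0, 0.02],
    [0.65, 0, 0.02]
  ],
  "delta_rot": [
    [0, -2.5, 0],
    [0, -2.5, 0],
    [0, -2.5, 0],
    [0, -2.5, 0],
    [0, -2.5, 0]
  ]
}}

```text
time: 2.23
tool_pos: [0.5222, -0.2446, 0.0997]
tcp_rot: [-0.095, 1.262, 0.126]
wrist_force: [-0.2, 1.0, 2.9]
width: 0.0
```

Emit:
{"api": "carry_out", "payload": {
  "offset": [
    [0.65, 0, 0.02],
    [0.65, 0, 0.02],
    [0.65, 0, 0.02],
    [0.65, 0, 0.02],
    [0.65, 0, 0.02]
  ],
  "delta_rot": [
    [0, -2.5, 0],
    [0, -2.5, 0],
    [0, -2.5, 0],
    [0, -2.5, 0],
    [0, -2.5, 0]
  ]
}}

```text
time: 2.65
tool_pos: [0.5352, -0.2429, 0.0703]
tcp_rot: [-0.079, 1.044, 0.132]
wrist_force: [-33.3, 2.9, 54.0]
width: -0.001
```

Firm contact at about 63 N shows the cover is on its stop. I'll ease off, back away along the normal and check.

Emit:
{"api": "carry_out", "payload": {
  "offset": [
    [-0.1, 0, 0],
    [0, 0, 0],
    [0, 0, 0],
    [-1.0, 0, 0],
    [-2, 0, 0]
  ],
  "delta_rot": [
    [0, 0, 0],
    [0, 0, 0],
    [0, 0, 0],
    [0, 0, 0],
    [0, 0, 0]
  ]
}}

```text
time: 3.07
tool_pos: [0.5194, -0.2432, 0.096]
tcp_rot: [-0.077, 1.049, 0.137]
wrist_force: [0.6, 0.8, 0.8]
width: 0.0
```

Emit:
{"api": "carry_out", "payload": {
  "offset": [
    [-3, 0, 0],
    [-3, 0, 0],
    [-2, 0, 0],
    [0, 0, 0],
    [0, 0, 0]
  ],
  "delta_rot": [
    [-7, 0, 0],
    [-7, 0, 0],
    [-7, 0, 0],
    [-7, 0, 0],
    [-7, 0, 0]
  ],
  "fingers": 0
}}

```text
time: 3.48
tool_pos: [0.4815, -0.2515, 0.1702]
tcp_rot: [-0.641, 0.972, 0.45]
wrist_force: [0.0, 0.4, -0.0]
width: 0.503
```

```bash
python3 - <<'E'
from g import *
s=read_state();print(np.round(s['q'],2),s['width'],s['time'],s['tool_pos'])
img,d=read_camera('top');img=img[...,::-1].copy();cv2.imwrite('pics/top1.png',img)
sc,ds=read_camera('scene');sc=sc[...,::-1].copy();cv2.imwrite('pics/scene1.png',sc)
C=cam('top');S=cam('scene')
for nm,im,dd,CC in (('top',img,d,C),('scene',sc,ds,S)):
    poly=proj(CC,[pt(0,u,v,0) for u,v in ((-.05,-.09),(-.05,.09),(.05,.09),(.05,-.09))]).astype(np.int32)
    m=np.zeros(dd.shape,np.uint8);cv2.fillPoly(m,[poly],1);sel=(m>0)&(im.max(2)>130)&(dd>0);v,u=np.nonzero(sel)
    P=pts(CC,np.c_[u,v],dd[sel]);c,n,f,r=fitplane(P)
    print(nm,len(P),c,n,f,r,'tilt',np.degrees(np.arccos(n[2])),'az',np.degrees(np.arctan2(-n[1],-n[0])),'offset',(c-pt(0,0,0,0))@frame(0)[2])
    if nm=='top':cv2.polylines(img,[poly],1,(0,0,255))
    for v in (.07,0,-.07):
        q=proj(CC,[pt(0,0,v,.038)])[0];cv2.circle(im,tuple(map(int,np.round(q))),2,(0,0,255),-1)
a=cv2.resize(img[150:290,250:450],None,fx=3,fy=3,interpolation=cv2.INTER_CUBIC)
b=cv2.resize(sc[190:320,280:480],None,fx=3,fy=3,interpolation=cv2.INTER_CUBIC)
cv2.imwrite('pics/crop1.png',cv2.resize(np.r_[a,b],None,fx=.73,fy=.73))
E
```

```text
[-0.79 -0.15  2.25  0.59  0.8  -1.92] 0.5029863320599118 3.4833 [ 0.48148004 -0.25151922  0.17019681]
top 3540 [ 0.60162965 -0.22916701  0.11783603] [-0.49670218 -0.07556361  0.8646254 ] 0.919774011299435 0.0013388584882382988 tilt 30.160041544959665 az 8.650117249228778 offset 0.001033614825400936
scene 2469 [ 0.58970972 -0.24803211  0.11085926] [-0.49272878 -0.07487416  0.86695571] 0.9400567031186715 0.0012675113873107794 tilt 29.893221953896113 az 8.640459220177707 offset 0.0022802683061938995
```

View pics/crop1.png

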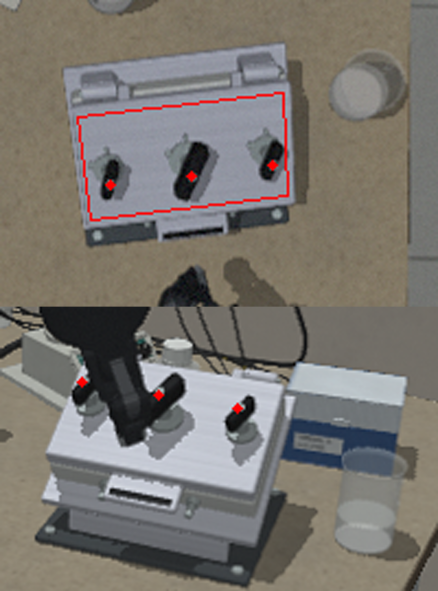

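Shut: both views put the cover at 30.0 ± 0.2°. The red predicted bolt axes sit a few mm too low on the slope, so I'll refine from both views.

```bash
python3 - <<'E'
from g import *
x,y,n=frame(0);p0=pt(0,0,0,0)
for nm in ('top','scene'):
    im=cv2.imread(f'pics/{nm}1.png');C=cam(nm)
    for L,v in (('L',.07),('M',0),('R',-.07)):
        q=proj(C,[pt(0,.002,v,.03)])[0].astype(int);r=16 if L=='M' else 12
        m=np.zeros(im.shape[:2],np.uint8);cv2.circle(m,tuple(map(int,q)),r,1,-1)
        k=((m>0)&(im.max(2)<75)).astype(np.uint8);nn,lab,st,ce=cv2.connectedComponentsWithStats(k)
        if nn<2: continue
        i=1+np.argmax(st[1:,4]);vv,uu=np.nonzero(lab==i)
        w=.028 # mean visible: bar mid/upper
        out=[]
        for w in (.026,.034):
            P=plane_hit(C,[ce[i]],p0+n*(w+.0015),n)[0];out.append(np.round([(P-p0)@x*1e3,(P-p0)@y*1e3],1))
        # bar direction in cover plane at that height
        Q=plane_hit(C,np.c_[uu,vv],p0+n*.032,n);e=np.c_[(Q-p0)@x,(Q-p0)@y];e-=e.mean(0);a=np.linalg.svd(e,full_matrices=False)[2][0];a*=np.sign(a[0])
        print(nm,L,st[i,4],out,'theta',np.degrees(np.arctan2(-a[1],a[0])))
E
```

```text
top L 91 [array([ 1.7, 69.2]), array([ 5.4, 69.2])] theta 19.089855058177882
top M 229 [array([ 0.4, -0.9]), array([ 4.1, -0.2])] theta 24.52614714460115
top R 104 [array([  2. , -70.5]), array([  5.7, -69.2])] theta 22.222457480689965
scene L 213 [array([ 7.5, 64.5]), array([ 2. , 61.3])] theta -4.508739878538465
scene M 420 [array([1.6, 8.6]), array([-3.9,  6. ])] theta 27.29597198161467
scene R 105 [array([  0.4, -71.7]), array([ -5. , -73.5])] theta 18.053499337384718
```

```bash
python3 - <<'E'
from g import *
p,R=now();rows(p,R,pt(0,.0025,0,.0785),tool(0,25+180),25)
E
```

```text
rot/row [6.01 0.01 0.01]
[[0.11, -0.18, 0.26], [0.11, -0.15, 0.27], [0.11, -0.12, 0.29], [0.11, -0.09, 0.3], [0.11, -0.06, 0.31]]
[[0.11, -0.02, 0.31], [0.11, 0.01, 0.31], [0.11, 0.04, 0.31], [0.11, 0.07, 0.3], [0.11, 0.1, 0.29]]
[[0.11, 0.13, 0.28], [0.11, 0.16, 0.27], [0.11, 0.19, 0.25], [0.11, 0.21, 0.23], [0.11, 0.24, 0.2]]
[[0.11, 0.26, 0.18], [0.11, 0.27, 0.15], [0.11, 0.29, 0.12], [0.11, 0.3, 0.09], [0.11, 0.31, 0.06]]
[[0.11, 0.31, 0.02], [0.11, 0.31, -0.01], [0.11, 0.31, -0.04], [0.11, 0.3, -0.07], [0.11, 0.29, -0.1]]
```

Emit:
{"api": "carry_out", "payload": {
  "offset": [
    [0.11, -0.18, 0.26],
    [0.11, -0.15, 0.27],
    [0.11, -0.12, 0.29],
    [0.11, -0.09, 0.3],
    [0.11, -0.06, 0.31]
  ],
  "delta_rot": [
    [6, 0, 0],
    [6, 0, 0],
    [6, 0, 0],
    [6, 0, 0],
    [6, 0, 0]
  ]
}}

```text
time: 4.0
tool_pos: [0.4973, -0.2474, 0.1701]
tcp_rot: [-0.15, 1.041, 0.176]
wrist_force: [0.1, -0.4, -0.2]
width: 0.501
```

Emit:
{"api": "carry_out", "payload": {
  "offset": [
    [0.11, -0.02, 0.31],
    [0.11, 0.01, 0.31],
    [0.11, 0.04, 0.31],
    [0.11, 0.07, 0.3],
    [0.11, 0.1, 0.29]
  ],
  "delta_rot": [
    [6, 0, 0],
    [6, 0, 0],
    [6, 0, 0],
    [6, 0, 0],
    [6, 0, 0]
  ]
}}

```text
time: 4.42
tool_pos: [0.5132, -0.2448, 0.173]
tcp_rot: [0.324, 1.055, -0.1]
wrist_force: [0.0, -0.3, 0.6]
width: 0.496
```

Emit:
{"api": "carry_out", "payload": {
  "offset": [
    [0.11, 0.13, 0.28],
    [0.11, 0.16, 0.27],
    [0.11, 0.19, 0.25],
    [0.11, 0.21, 0.23],
    [0.11, 0.24, 0.2]
  ],
  "delta_rot": [
    [6, 0, 0],
    [6, 0, 0],
    [6, 0, 0],
    [6, 0, 0],
    [6, 0, 0]
  ]
}}

```text
time: 4.83
tool_pos: [0.5293, -0.2423, 0.1761]
tcp_rot: [0.796, 1.018, -0.379]
wrist_force: [-0.4, -0.4, 0.1]
width: 0.5
```

Emit:
{"api": "carry_out", "payload": {
  "offset": [
    [0.11, 0.26, 0.18],
    [0.11, 0.27, 0.15],
    [0.11, 0.29, 0.12],
    [0.11, 0.3, 0.09],
    [0.11, 0.31, 0.06]
  ],
  "delta_rot": [
    [6, 0, 0],
    [6, 0, 0],
    [6, 0, 0],
    [6, 0, 0],
    [6, 0, 0]
  ]
}}

```text
time: 5.25
tool_pos: [0.5455, -0.2398, 0.1791]
tcp_rot: [1.264, 0.928, -0.66]
wrist_force: [0.3, -0.9, -0.0]
width: 0.499
```

Emit:
{"api": "carry_out", "payload": {
  "offset": [
    [0.11, 0.31, 0.02],
    [0.11, 0.31, -0.01],
    [0.11, 0.31, -0.04],
    [0.11, 0.3, -0.07],
    [0.11, 0.29, -0.1]
  ],
  "delta_rot": [
    [6, 0, 0],
    [6, 0, 0],
    [6, 0, 0],
    [6, 0, 0],
    [6, 0, 0]
  ]
}}

```text
time: 5.67
tool_pos: [0.5614, -0.2373, 0.1821]
tcp_rot: [1.723, 0.778, -0.941]
wrist_force: [-0.1, 0.0, 0.1]
width: 0.503
```

```bash
cat > look.py <<'E'
from g import *
import sys
def look(name,v,top):   # mark bolt axis foot / bar top centre & tool axis in wrist picture
    s=read_state();im,d=read_camera('wrist');im=im[...,::-1].copy();cv2.imwrite(f'pics/{name}_raw.png',im);C=cam('wrist',s)
    T=Ro.from_rotvec(s['tcp_rot']);x,y,n=frame(0);p0=pt(0,0,0,0)
    print(np.round(s['q'],2),round(s['time'],2),s['width'],'tcp in cover mm',np.round([(s['tool_pos']-p0)@a*1e3 for a in (x,y,n)],1),'axis err deg',np.degrees(np.arccos(-T.apply([1,0,0])@n)))
    m=((im.max(2)<70)).astype(np.uint8)
    hit=proj(C,[pt(0,.0025,v,top),pt(0,.0025,v,0)])
    h=proj(C,[s['tool_pos']+T.apply([k,0,0]) for k in (0,.03)])
    for q in hit:cv2.circle(im,tuple(map(int,q)),3,(0,0,255),-1)
    for q in h:cv2.circle(im,tuple(map(int,q)),3,(0,255,0),-1)
    print('pred',np.round(hit,0).tolist());cv2.imwrite(f'pics/{name}.png',im);np.save(name+'.npy',d)
if __name__=='__main__':look(sys.argv[1],float(sys.argv[2]),float(sys.argv[3]))
E
python3 look.py w2 0 .0415
```

```text
[-0.65 -0.04  2.13  0.55  0.75  0.87] 5.67 0.5031110634543298 tcp in cover mm [ 2.   0.6 77.2] axis err deg 0.07213085002913827
pred [[320.0, 265.0], [320.0, 243.0]]
```

View pics/w2.png

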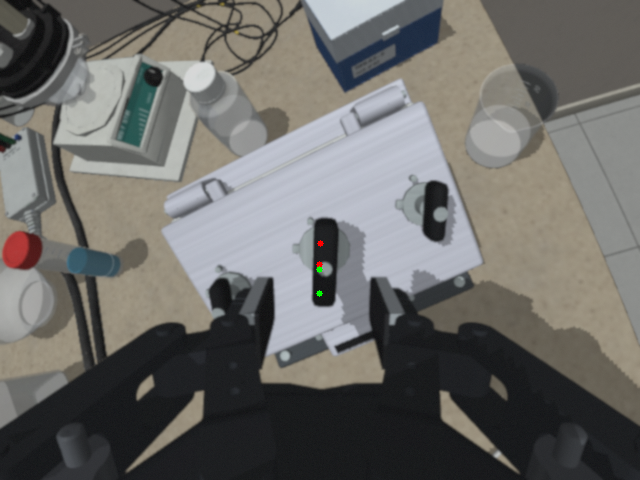

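The wrist view shows the middle bar upright in the picture with its centre disc at (326,268), against (320,265) predicted. The right knob's disc is at (440,214). I'll turn these into corrections.

```bash
python3 - <<'E'
from g import *
s=read_state();C=cam('wrist',s);x,y,n=frame(0);p0=pt(0,0,0,0)
im=cv2.imread('pics/w2_raw.png');hsv=cv2.cvtColor(im,cv2.COLOR_BGR2GRAY)
for (u0,v0),w in (((326,268),.0415),((440,214),.0375)):
    k=(hsv[v0-8:v0+9,u0-8:u0+9]>95).astype(np.uint8);nn,l,st,ce=cv2.connectedComponentsWithStats(k);i=l[8,8]
    uv=ce[i]+[u0-8,v0-8];P=plane_hit(C,[uv],p0+n*w,n)[0]
    print(uv,st[i,4],'cover mm',np.round([(P-p0)@x*1e3,(P-p0)@y*1e3],1),'tool mm',np.round(Ro.from_rotvec(s['tcp_rot']).inv().apply(P-s['tool_pos'])*1e3,1))
d=np.load('w2.npy');C2=C
for uv in ((350,330),(270,220),(400,150)):
    if d[uv[1],uv[0]]>0:
        P=pts(C,[uv],[d[uv[1],uv[0]]])[0];print('face w',(P-p0)@n*1e3)
P=pts(C,[(320,250)],[d[250,320]])[0];print('bar top w',(P-p0)@n*1e3)
E
```

```text
[324.61437908 268.52941176] 153 cover mm [ 0.  -1.6] tool mm [35.7 -1.5  2.9]
[441.44897959 214.03061224] 196 cover mm [ -0.6 -72. ] tool mm [39.7 28.4 66.6]
face w -8.237938416370385
face w 1.6095342574301228
face w 0.7700952620847041
bar top w 41.189086443209845
```

Emit:
{"api": "carry_out", "payload": {
  "offset": [
    [1.3, -0.03, 0.06],
    [1.3, -0.03, 0.06],
    [1.3, -0.03, 0.06],
    [1.3, -0.03, 0.06],
    [1.35, -0.03, 0.05]
  ],
  "delta_rot": [
    [0, 0, 0],
    [0, 0, 0],
    [0, 0, 0],
    [0, 0, 0],
    [0, 0, 0]
  ]
}}

```text
time: 6.13
tool_pos: [0.592, -0.2346, 0.1222]
tcp_rot: [1.715, 0.782, -0.936]
wrist_force: [0.1, -0.3, 0.4]
width: 0.499
```

Emit:
{"api": "carry_out", "payload": {
  "offset": [
    [0, 0, 0],
    [0, 0, 0],
    [0, 0, 0],
    [0, 0, 0],
    [0, 0, 0]
  ],
  "delta_rot": [
    [0, 0, 0],
    [0, 0, 0],
    [0, 0, 0],
    [0, 0, 0],
    [0, 0, 0]
  ],
  "fingers": -1,
  "newtons": 50
}}

```text
time: 6.55
tool_pos: [0.5913, -0.2333, 0.123]
tcp_rot: [1.716, 0.784, -0.936]
wrist_force: [7.7, 4.2, -9.7]
width: 0.154
```

Gripped (opening 13 mm). Now I'll turn it clockwise.

Emit:
{"api": "carry_out", "payload": {
  "offset": [
    [0, 0, 0],
    [0, 0, 0],
    [0, 0, 0],
    [0, 0, 0],
    [0, 0, 0]
  ],
  "delta_rot": [
    [6, 0, 0],
    [6, 0, 0],
    [6, 0, 0],
    [6, 0, 0],
    [6, 0, 0]
  ]
}}

```text
time: 6.97
tool_pos: [0.5916, -0.2324, 0.1233]
tcp_rot: [2.166, 0.565, -1.217]
wrist_force: [11.3, 7.3, -8.5]
width: 0.158
```

Emit:
{"api": "carry_out", "payload": {
  "offset": [
    [0, 0, 0],
    [0, 0, 0],
    [0, 0, 0],
    [0, 0, 0],
    [0, 0, 0]
  ],
  "delta_rot": [
    [6, 0, 0],
    [6, 0, 0],
    [6, 0, 0],
    [6, 0, 0],
    [6, 0, 0]
  ]
}}

```text
time: 7.38
tool_pos: [0.5924, -0.2319, 0.1238]
tcp_rot: [2.588, 0.261, -1.489]
wrist_force: [13.8, 9.2, -9.7]
width: 0.154
```

```bash
cat > st.py <<'E'
from g import *
s=read_state();R=Ro.from_rotvec(s['tcp_rot']);x,y,n=frame(0);p0=pt(0,0,0,0)
print('t',round(s['time'],2),'q',np.round(s['q'],2),'w',round(s['width'],3),'tcp cover mm',np.round([(s['tool_pos']-p0)@a*1e3 for a in (x,y,n)],1))
e=(tool(0,180).inv()*R).as_rotvec(degrees=True);print('tool turn',np.round(e,1),'F tool',np.round(R.inv().apply(s['wrist_force']),1),'M tool',np.round(R.inv().apply(s['torque']),2))
E
python3 st.py
```

```text
t 7.38 q [-0.6   0.08  2.13  0.62  0.63  1.85] w 0.154 tcp cover mm [ 0.1  1.3 11. ]
tool turn [85.2  0.2 -0.2] F tool [15.9 -6.3 -8.7] M tool [-0.13  1.13 -1.05]
```

Emit:
{"api": "carry_out", "payload": {
  "offset": [
    [0, 0, 0],
    [0, 0, 0],
    [0, 0, 0],
    [0, 0, 0],
    [0, 0, 0]
  ],
  "delta_rot": [
    [2, 0, 0],
    [2, 0, 0],
    [2, 0, 0],
    [1, 0, 0],
    [0, 0, 0]
  ]
}}

```text
time: 7.8
tool_pos: [0.5926, -0.2318, 0.1239]
tcp_rot: [2.676, 0.18, -1.548]
wrist_force: [14.5, 8.8, -8.9]
width: 0.151
```

```bash
python3 st.py
```

```text
t 7.8 q [-0.6   0.08  2.13  0.62  0.63  1.97] w 0.151 tcp cover mm [ 0.4  1.4 11. ]
tool turn [91.8  0.2 -0.2] F tool [15.6 -6.8 -8.9] M tool [-0.97  1.02 -1.22]
```

Moment has risen to about 1 N m at 92°, so the bolt is at its stop. I'll release, retract and go to the left bolt.

Emit:
{"api": "carry_out", "payload": {
  "offset": [
    [0, 0, 0],
    [0, 0, 0],
    [0, 0, 0],
    [0, 0, 0],
    [-1.2, 0, 0]
  ],
  "delta_rot": [
    [0, 0, 0],
    [0, 0, 0],
    [0, 0, 0],
    [0, 0, 0],
    [0, 0, 0]
  ],
  "fingers": 0
}}

```text
time: 8.22
tool_pos: [0.5851, -0.2356, 0.1335]
tcp_rot: [2.675, 0.173, -1.551]
wrist_force: [-0.4, -0.3, -0.1]
width: 0.499
```

Emit:
{"api": "carry_out", "payload": {
  "offset": [
    [-2, 0, 0],
    [-2, 0, 0],
    [-1, 0, 0],
    [0, 0, 0],
    [0, 0, 0]
  ],
  "delta_rot": [
    [0, 0, 0],
    [0, 0, 0],
    [0, 0, 0],
    [0, 0, 0],
    [0, 0, 0]
  ]
}}

```text
time: 8.63
tool_pos: [0.5615, -0.2404, 0.1796]
tcp_rot: [2.676, 0.169, -1.544]
wrist_force: [0.0, 0.9, -0.3]
width: 0.496
```

```bash
python3 st.py; python3 - <<'E'
from g import *
p,R=now();rows(p,R,pt(0,.0015,.071,.075),tool(0,20+180),15)
E
python3 look.py w3 0 .0415
```

```text
t 8.63 q [-0.65 -0.04  2.13  0.56  0.74  2.02] w 0.496 tcp cover mm [ 0.5 -2.6 75.2]
tool turn [91.9 -0.1  0.2] F tool [ 0.3 -0.9  0. ] M tool [-0.01 -0.28 -0.  ]
rot/row [-4.79  0.   -0.01]
[[-0.0, -0.49, 0.01], [-0.0, -0.49, -0.03], [-0.0, -0.49, -0.07], [-0.0, -0.48, -0.11], [0.0, -0.47, -0.15]]
[[0.0, -0.45, -0.19], [0.0, -0.43, -0.23], [0.0, -0.41, -0.26], [0.0, -0.39, -0.3], [0.0, -0.36, -0.33]]
[[0.0, -0.34, -0.36], [0.0, -0.3, -0.38], [0.0, -0.27, -0.41], [0.0, -0.24, -0.43], [0.0, -0.2, -0.45]]
[-0.65 -0.04  2.13  0.56  0.74  2.02] 8.63 0.4957310322048166 tcp in cover mm [ 0.5 -2.6 75.2] axis err deg 0.20778701493082546
pred [[316.0, 275.0], [317.0, 252.0]]
```

View pics/w3.png

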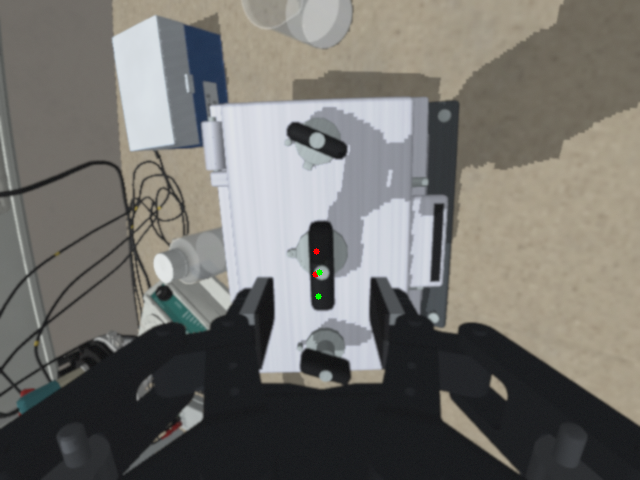

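Wrist view: the middle bar lies along the hinge line, its centre disc at (321,272). Next is the hover over the left bolt.

Emit:
{"api": "carry_out", "payload": {
  "offset": [
    [0, -0.49, 0.01],
    [0, -0.49, -0.03],
    [0, -0.49, -0.07],
    [0, -0.48, -0.11],
    [0, -0.47, -0.15]
  ],
  "delta_rot": [
    [-4.8, 0, 0],
    [-4.8, 0, 0],
    [-4.8, 0, 0],
    [-4.8, 0, 0],
    [-4.8, 0, 0]
  ],
  "fingers": -0.3
}}

```text
time: 9.1
tool_pos: [0.5574, -0.2144, 0.1766]
tcp_rot: [2.343, 0.446, -1.333]
wrist_force: [-0.4, -0.5, -0.8]
width: 0.347
```

Emit:
{"api": "carry_out", "payload": {
  "offset": [
    [0, -0.45, -0.19],
    [0, -0.43, -0.23],
    [0, -0.41, -0.26],
    [0, -0.39, -0.3],
    [0, -0.36, -0.33]
  ],
  "delta_rot": [
    [-4.8, 0, 0],
    [-4.8, 0, 0],
    [-4.8, 0, 0],
    [-4.8, 0, 0],
    [-4.8, 0, 0]
  ]
}}

```text
time: 9.52
tool_pos: [0.5542, -0.1902, 0.1768]
tcp_rot: [1.995, 0.655, -1.112]
wrist_force: [0.3, -0.9, 0.6]
width: 0.35
```

Emit:
{"api": "carry_out", "payload": {
  "offset": [
    [0, -0.34, -0.36],
    [0, -0.3, -0.38],
    [0, -0.27, -0.41],
    [0, -0.24, -0.43],
    [0, -0.15, -0.3]
  ],
  "delta_rot": [
    [-4.8, 0, 0],
    [-4.8, 0, 0],
    [-4.8, 0, 0],
    [-4.8, 0, 0],
    [-4.8, 0, 0]
  ]
}}

```text
time: 9.93
tool_pos: [0.5508, -0.1673, 0.1768]
tcp_rot: [1.636, 0.814, -0.888]
wrist_force: [0.3, -0.2, 0.1]
width: 0.35
```

```bash
python3 st.py; python3 look.py w4 .0685 .0375
```

```text
t 9.93 q [-0.53 -0.13  2.22  0.51  0.7   0.9 ] w 0.35 tcp cover mm [-0.7 71.4 72.7]
tool turn [19.7  0.  -0.1] F tool [0.  0.4 0.1] M tool [ 0.03 -0.11 -0.2 ]
[-0.53 -0.13  2.22  0.51  0.7   0.9 ] 9.93 0.3499977489866376 tcp in cover mm [-0.7 71.4 72.7] axis err deg 0.13189480854576277
pred [[323.0, 259.0], [322.0, 240.0]]
```

View pics/w4.png

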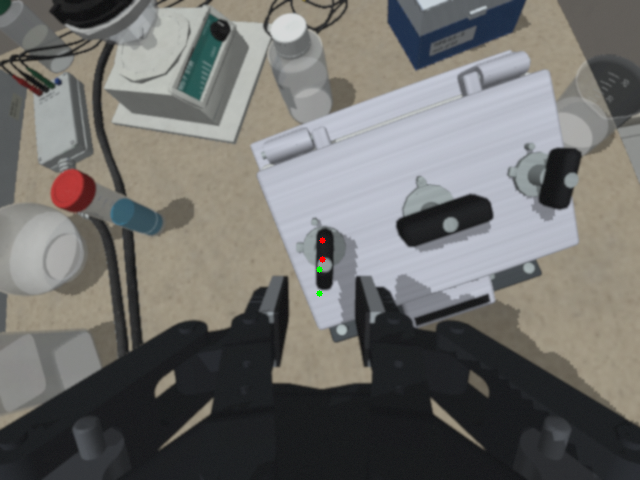

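Wrist view: the left knob's disc is at (326,265), about 2.6 mm to the +z side, and its bar is upright in the picture, so it lies square to the jaws. I'll descend and grip.

Emit:
{"api": "carry_out", "payload": {
  "offset": [
    [1.25, 0, 0.05],
    [1.25, 0, 0.05],
    [1.25, 0, 0.05],
    [1.25, 0, 0.05],
    [1.2, 0, 0.05]
  ],
  "delta_rot": [
    [0, 0, 0],
    [0, 0, 0],
    [0, 0, 0],
    [0, 0, 0],
    [0, 0, 0]
  ]
}}

```text
time: 10.4
tool_pos: [0.5815, -0.1658, 0.1226]
tcp_rot: [1.641, 0.81, -0.891]
wrist_force: [-0.3, -0.6, -0.7]
width: 0.351
```

Emit:
{"api": "carry_out", "payload": {
  "offset": [
    [0, 0, 0],
    [0, 0, 0],
    [0, 0, 0],
    [0, 0, 0],
    [0, 0, 0]
  ],
  "delta_rot": [
    [0, 0, 0],
    [0, 0, 0],
    [0, 0, 0],
    [0, 0, 0],
    [0, 0, 0]
  ],
  "fingers": -1
}}

```text
time: 10.82
tool_pos: [0.5802, -0.164, 0.1221]
tcp_rot: [1.641, 0.815, -0.891]
wrist_force: [8.3, 4.7, -10.1]
width: 0.118
```

```bash
python3 st.py
```

```text
t 10.82 q [-0.49 -0.    2.22  0.58  0.58  0.85] w 0.118 tcp cover mm [-2.5 70.2 10.5]
tool turn [20.   0.2 -0.2] F tool [13.2  1.4 -4.1] M tool [ 0.05  0.49 -0.11]
```

Emit:
{"api": "carry_out", "payload": {
  "offset": [
    [0, 0, 0],
    [0, 0, 0],
    [0, 0, 0],
    [0, 0, 0],
    [0, 0, 0]
  ],
  "delta_rot": [
    [6.5, 0, 0],
    [6.5, 0, 0],
    [6.5, 0, 0],
    [6.5, 0, 0],
    [6.5, 0, 0]
  ]
}}

```text
time: 11.23
tool_pos: [0.5808, -0.1626, 0.1226]
tcp_rot: [2.132, 0.588, -1.196]
wrist_force: [13.7, 11.3, -9.9]
width: 0.118
```

Emit:
{"api": "carry_out", "payload": {
  "offset": [
    [0, 0, 0],
    [0, 0, 0],
    [0, 0, 0],
    [0, 0, 0],
    [0, 0, 0]
  ],
  "delta_rot": [
    [6.5, 0, 0],
    [6.5, 0, 0],
    [6.5, 0, 0],
    [6.5, 0, 0],
    [6.5, 0, 0]
  ]
}}

```text
time: 11.65
tool_pos: [0.5819, -0.1618, 0.1236]
tcp_rot: [2.591, 0.262, -1.492]
wrist_force: [17.5, 15.5, -9.9]
width: 0.124
```

Emit:
{"api": "carry_out", "payload": {
  "offset": [
    [0, 0, 0],
    [0, 0, 0],
    [0, 0, 0],
    [0, 0, 0],
    [0, 0, 0]
  ],
  "delta_rot": [
    [2, 0, 0],
    [2, 0, 0],
    [2, 0, 0],
    [1, 0, 0],
    [0, 0, 0]
  ]
}}

```text
time: 12.07
tool_pos: [0.5823, -0.1617, 0.1239]
tcp_rot: [2.68, 0.18, -1.551]
wrist_force: [17.8, 16.1, -9.6]
width: 0.117
```

```bash
python3 st.py
```

```text
t 12.07 q [-0.49 -0.    2.21  0.58  0.58  2.1 ] w 0.117 tcp cover mm [ 0.5 72.2 10.9]
tool turn [92.1  0.3 -0.3] F tool [ 18.3 -13.6 -12. ] M tool [-0.19  1.62 -2.18]
```

Moment is still low (0.19 N m), so it's not on the stop yet. I'll turn a bit more.

Emit:
{"api": "carry_out", "payload": {
  "offset": [
    [0, 0, 0],
    [0, 0, 0],
    [0, 0, 0],
    [0, 0, 0],
    [0, 0, 0]
  ],
  "delta_rot": [
    [1, 0, 0],
    [1, 0, 0],
    [1, 0, 0],
    [0, 0, 0],
    [0, 0, 0]
  ]
}}

```text
time: 12.48
tool_pos: [0.5824, -0.1617, 0.1241]
tcp_rot: [-2.712, -0.143, 1.573]
wrist_force: [18.2, 15.4, -8.9]
width: 0.119
```

```bash
python3 st.py
```

```text
t 12.48 q [-0.49 -0.    2.21  0.58  0.58  2.15] w 0.119 tcp cover mm [ 0.7 72.2 11. ]
tool turn [94.9  0.3 -0.3] F tool [ 17.9 -13.5 -12. ] M tool [-0.74  1.65 -2.25]
```

At the stop (0.74 N m). I'll release, retract, and check the bolt angles before going on to the right one.

Emit:
{"api": "carry_out", "payload": {
  "offset": [
    [0, 0, 0],
    [0, 0, 0],
    [0, 0, 0],
    [0, 0, 0],
    [-1.2, 0, 0]
  ],
  "delta_rot": [
    [0, 0, 0],
    [0, 0, 0],
    [0, 0, 0],
    [0, 0, 0],
    [0, 0, 0]
  ],
  "fingers": -0.3
}}

```text
time: 12.9
tool_pos: [0.5745, -0.1668, 0.1331]
tcp_rot: [-2.713, -0.134, 1.577]
wrist_force: [-0.3, -0.3, -1.2]
width: 0.353
```

Emit:
{"api": "carry_out", "payload": {
  "offset": [
    [-2.5, 0, 0],
    [-2.5, 0, 0],
    [-0.3, 0, 0],
    [0, 0, 0],
    [0, 0, 0]
  ],
  "delta_rot": [
    [0, 0, 0],
    [0, 0, 0],
    [0, 0, 0],
    [0, 0, 0],
    [0, 0, 0]
  ]
}}

```text
time: 13.32
tool_pos: [0.5494, -0.1715, 0.1813]
tcp_rot: [2.716, 0.131, -1.572]
wrist_force: [0.6, 0.7, 0.0]
width: 0.345
```

```bash
python3 st.py; python3 look.py w5 .0685 .0375; python3 - <<'E'
from g import *
p,R=now();rows(p,R,pt(0,.000,-.0725,.075),tool(0,20+180),15)
# bar direction of left and middle in wrist image vs hinge line: dark blobs
s=read_state();C=cam('wrist',s);x,y,n=frame(0);p0=pt(0,0,0,0);im=cv2.imread('pics/w5_raw.png')
for v,w,r in ((.0685,.0375,.02),(-.001,.0415,.03)):
    q=proj(C,[pt(0,0,v,w)])[0];rad=int(np.linalg.norm(proj(C,[pt(0,0,v+r,w)])[0]-q))
    m=np.zeros(im.shape[:2],np.uint8);cv2.circle(m,tuple(map(int,q)),rad,1,-1)
    k=((m>0)&(im.max(2)<75)).astype(np.uint8);k=cv2.morphologyEx(k,cv2.MORPH_CLOSE,np.ones((7,7)));vv,uu=np.nonzero(k)
    Q=plane_hit(C,np.c_[uu,vv],p0+n*w,n);e=np.c_[(Q-p0)@x,(Q-p0)@y];c=e.mean(0);a=np.linalg.svd(e-c,full_matrices=False)[2][0];a*=-np.sign(a[1])
    print('bar',v,len(uu),'centre',c*1e3,'theta',np.degrees(np.arctan2(-a[1],a[0])))
E
```

```text
t 13.32 q [-0.54 -0.14  2.22  0.51  0.71  2.21] w 0.345 tcp cover mm [-0.2 67.4 77.5]
tool turn [94.9 -0.1  0.1] F tool [ 0.3 -0.7 -0.6] M tool [ 0.02 -0.27  0.02]
[-0.54 -0.14  2.22  0.51  0.71  2.21] 13.32 0.3453641821238245 tcp in cover mm [-0.2 67.4 77.5] axis err deg 0.14226351451580369
pred [[315.0, 269.0], [316.0, 249.0]]
rot/row [-5.  0. -0.]
[[0.01, 0.93, -0.09], [0.01, 0.94, -0.01], [0.01, 0.93, 0.08], [0.01, 0.92, 0.16], [0.01, 0.91, 0.24]]
[[0.01, 0.88, 0.31], [0.01, 0.85, 0.39], [0.01, 0.81, 0.46], [0.01, 0.77, 0.53], [0.01, 0.72, 0.6]]
[[0.01, 0.67, 0.66], [0.01, 0.61, 0.71], [0.01, 0.54, 0.76], [0.01, 0.47, 0.81], [0.01, 0.4, 0.85]]
bar 0.0685 710 centre [-1.73733012 65.11840893] theta 90.90464974232498
bar -0.001 2177 centre [-1.50728148 -1.53726684] theta 90.05849543004102
```

View pics/w5.png

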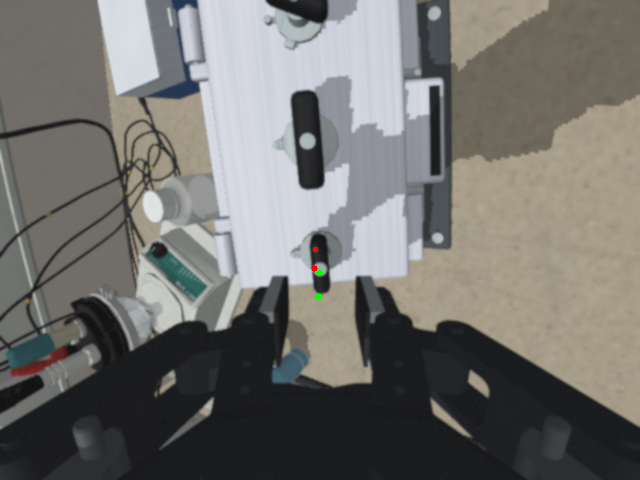

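Left bar measures 90.9° and middle 90.1° from the near view. The bystanders in view are undisturbed, so I'll move to the right bolt.

Emit:
{"api": "carry_out", "payload": {
  "offset": [
    [0, 0.93, -0.09],
    [0, 0.94, -0.01],
    [0, 0.93, 0.08],
    [0, 0.92, 0.16],
    [0, 0.91, 0.24]
  ],
  "delta_rot": [
    [-5, 0, 0],
    [-5, 0, 0],
    [-5, 0, 0],
    [-5, 0, 0],
    [-5, 0, 0]
  ]
}}

```text
time: 13.78
tool_pos: [0.5562, -0.217, 0.1789]
tcp_rot: [2.371, 0.426, -1.351]
wrist_force: [0.6, -0.2, 0.5]
width: 0.35
```

Emit:
{"api": "carry_out", "payload": {
  "offset": [
    [0, 0.88, 0.31],
    [0, 0.85, 0.39],
    [0, 0.81, 0.46],
    [0, 0.77, 0.53],
    [0, 0.72, 0.6]
  ],
  "delta_rot": [
    [-5, 0, 0],
    [-5, 0, 0],
    [-5, 0, 0],
    [-5, 0, 0],
    [-5, 0, 0]
  ]
}}

```text
time: 14.2
tool_pos: [0.5635, -0.2632, 0.1791]
tcp_rot: [2.011, 0.648, -1.121]
wrist_force: [-0.1, -0.0, -0.8]
width: 0.349
```

Emit:
{"api": "carry_out", "payload": {
  "offset": [
    [0, 0.67, 0.66],
    [0, 0.61, 0.71],
    [0, 0.54, 0.76],
    [0, 0.47, 0.81],
    [0, 0.4, 0.85]
  ],
  "delta_rot": [
    [-5, 0, 0],
    [-5, 0, 0],
    [-5, 0, 0],
    [-5, 0, 0],
    [-5, 0, 0]
  ]
}}

```text
time: 14.62
tool_pos: [0.5708, -0.3094, 0.1792]
tcp_rot: [1.636, 0.814, -0.888]
wrist_force: [-1.0, -0.2, -0.5]
width: 0.351
```

```bash
python3 st.py; python3 look.py w6 -.0715 .0375
```

```text
t 14.62 q [-0.75  0.06  2.03  0.58  0.8   0.66] w 0.351 tcp cover mm [ -0.6 -72.1  75.4]
tool turn [19.7  0.  -0.1] F tool [-0.1 -1.1  0.4] M tool [-0.05 -0.11 -0.21]
[-0.75  0.06  2.03  0.58  0.8   0.66] 14.62 0.35055553400312195 tcp in cover mm [ -0.6 -72.1  75.4] axis err deg 0.1440359343472294
pred [[317.0, 260.0], [317.0, 241.0]]
```

View pics/w6.png

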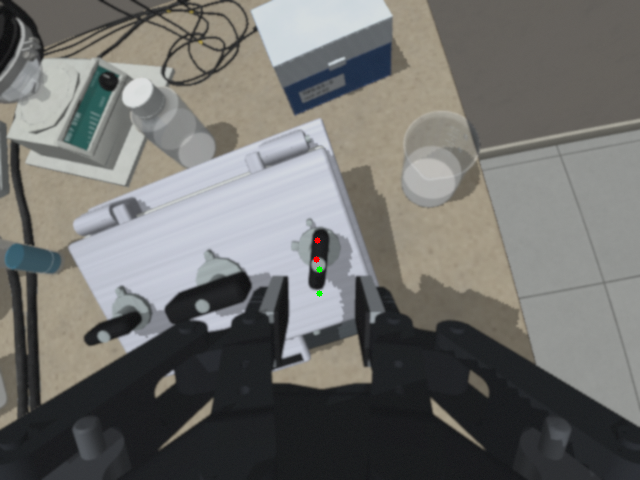

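Wrist view: the right knob's disc is at (319,265), its bar leaning about 5° clockwise of the jaw square. I'll turn 5°, descend and grip.

Emit:
{"api": "carry_out", "payload": {
  "offset": [
    [1.3, 0, -0.02],
    [1.3, 0, -0.02],
    [1.3, 0, -0.02],
    [1.3, 0, -0.02],
    [1.25, 0, -0.02]
  ],
  "delta_rot": [
    [1, 0, 0],
    [1, 0, 0],
    [1, 0, 0],
    [1, 0, 0],
    [1, 0, 0]
  ]
}}

```text
time: 15.08
tool_pos: [0.6034, -0.3026, 0.1233]
tcp_rot: [1.717, 0.782, -0.937]
wrist_force: [-0.9, -0.5, -0.8]
width: 0.354
```

Emit:
{"api": "carry_out", "payload": {
  "offset": [
    [0, 0, 0],
    [0, 0, 0],
    [0, 0, 0],
    [0, 0, 0],
    [0, 0, 0]
  ],
  "delta_rot": [
    [0, 0, 0],
    [0, 0, 0],
    [0, 0, 0],
    [0, 0, 0],
    [0, 0, 0]
  ],
  "fingers": -1
}}

```text
time: 15.5
tool_pos: [0.6024, -0.3025, 0.1239]
tcp_rot: [1.716, 0.784, -0.936]
wrist_force: [5.8, 2.2, -10.6]
width: 0.118
```

```bash
python3 st.py
```

```text
t 15.5 q [-0.7   0.16  2.03  0.63  0.69  0.72] w 0.118 tcp cover mm [ -0.3 -70.   11.3]
tool turn [24.9  0.1 -0.1] F tool [12.2 -0.6 -1.2] M tool [ 0.02 -0.05 -0.26]
```

Emit:
{"api": "carry_out", "payload": {
  "offset": [
    [0, 0, 0],
    [0, 0, 0],
    [0, 0, 0],
    [0, 0, 0],
    [0, 0, 0]
  ],
  "delta_rot": [
    [6.5, 0, 0],
    [6.5, 0, 0],
    [6.5, 0, 0],
    [6.5, 0, 0],
    [6.5, 0, 0]
  ]
}}

```text
time: 15.92
tool_pos: [0.6028, -0.3018, 0.1242]
tcp_rot: [2.202, 0.542, -1.241]
wrist_force: [8.0, 3.9, -10.3]
width: 0.12
```

Emit:
{"api": "carry_out", "payload": {
  "offset": [
    [0, 0, 0],
    [0, 0, 0],
    [0, 0, 0],
    [0, 0, 0],
    [0, 0, 0]
  ],
  "delta_rot": [
    [6.5, 0, 0],
    [6.5, 0, 0],
    [6.5, 0, 0],
    [6.5, 0, 0],
    [6.5, 0, 0]
  ]
}}

```text
time: 16.33
tool_pos: [0.6035, -0.3015, 0.1247]
tcp_rot: [2.655, 0.198, -1.534]
wrist_force: [11.5, 5.2, -9.8]
width: 0.117
```

Emit:
{"api": "carry_out", "payload": {
  "offset": [
    [0, 0, 0],
    [0, 0, 0],
    [0, 0, 0],
    [0, 0, 0],
    [0, 0, 0]
  ],
  "delta_rot": [
    [1, 0, 0],
    [1, 0, 0],
    [1, 0, 0],
    [0, 0, 0],
    [0, 0, 0]
  ]
}}

```text
time: 16.75
tool_pos: [0.6035, -0.3014, 0.1248]
tcp_rot: [2.69, 0.165, -1.558]
wrist_force: [10.6, 6.2, -9.6]
width: 0.118
```

```bash
python3 st.py
```

```text
t 16.75 q [-0.7   0.16  2.03  0.63  0.69  1.9 ] w 0.118 tcp cover mm [  1.2 -69.1  11.4]
tool turn [92.9  0.1 -0.2] F tool [14.  -4.8 -4.8] M tool [-0.25  0.43 -0.48]
```

Emit:
{"api": "carry_out", "payload": {
  "offset": [
    [0, 0, 0],
    [0, 0, 0],
    [0, 0, 0],
    [0, 0, 0],
    [0, 0, 0]
  ],
  "delta_rot": [
    [1, 0, 0],
    [1, 0, 0],
    [1, 0, 0],
    [0, 0, 0],
    [0, 0, 0]
  ]
}}

```text
time: 17.17
tool_pos: [0.6036, -0.3014, 0.1248]
tcp_rot: [-2.702, -0.126, 1.569]
wrist_force: [12.1, 5.1, -9.6]
width: 0.119
```

```bash
python3 st.py
```

```text
t 17.17 q [-0.7   0.16  2.03  0.63  0.69  1.95] w 0.119 tcp cover mm [  1.3 -69.1  11.5]
tool turn [95.8  0.1 -0.2] F tool [14.6 -3.8 -5.9] M tool [-0.87  0.37 -0.47]
```

At the stop (0.87 N m). I'll release, retract and do the final check.

Emit:
{"api": "carry_out", "payload": {
  "offset": [
    [0, 0, 0],
    [0, 0, 0],
    [0, 0, 0],
    [0, 0, 0],
    [-1.2, 0, 0]
  ],
  "delta_rot": [
    [0, 0, 0],
    [0, 0, 0],
    [0, 0, 0],
    [0, 0, 0],
    [0, 0, 0]
  ],
  "fingers": -0.3
}}

```text
time: 17.58
tool_pos: [0.5966, -0.3044, 0.135]
tcp_rot: [-2.701, -0.12, 1.569]
wrist_force: [-0.3, -0.9, 0.5]
width: 0.35
```

Emit:
{"api": "carry_out", "payload": {
  "offset": [
    [-2.5, 0, 0],
    [-3, 0, 0],
    [-3, 0, 0],
    [-3, 0, 0],
    [0, 0, 0]
  ],
  "delta_rot": [
    [0, 0, 0],
    [0, 0, 0],
    [0, 0, 0],
    [0, 0, 0],
    [0, 0, 0]
  ]
}}

```text
time: 18.0
tool_pos: [0.541, -0.3166, 0.2444]
tcp_rot: [-2.716, -0.109, 1.56]
wrist_force: [0.9, -1.1, 1.7]
width: 0.344
```

```bash
python3 st.py; python3 look.py w7 -.0715 .0375; python3 - <<'E'
from g import *
s=read_state();x,y,n=frame(0);p0=pt(0,0,0,0)
W=cv2.imread('pics/w7_raw.png');CW=cam('wrist',s)
T,dT=read_camera('top');T=T[...,::-1].copy();S,dS=read_camera('scene');S=S[...,::-1].copy()
for nm,im,C in (('wrist',W,CW),('top',T,cam('top'))):
  for v,w,r in ((.0685,.0375,.02),(-.001,.0415,.028),(-.0715,.0375,.02)):
    q=proj(C,[pt(0,0,v,w)])[0];rad=int(np.linalg.norm(proj(C,[pt(0,0,v+r,w)])[0]-q))
    m=np.zeros(im.shape[:2],np.uint8);cv2.circle(m,tuple(map(int,q)),rad,1,-1)
    k=((m>0)&(im.max(2)<75)).astype(np.uint8);k=cv2.morphologyEx(k,cv2.MORPH_CLOSE,np.ones((5,5)));vv,uu=np.nonzero(k)
    if len(uu)<30: print(nm,v,'few');continue
    Q=plane_hit(C,np.c_[uu,vv],p0+n*w,n);e=np.c_[(Q-p0)@x,(Q-p0)@y];c=e.mean(0);a=np.linalg.svd(e-c,full_matrices=False)[2][0];a*=-np.sign(a[1])
    print(nm,'bar',v,len(uu),'centre',np.round(c*1e3,1),'theta',np.round(np.degrees(np.arctan2(-a[1],a[0])),1))
C=cam('scene');poly=proj(C,[pt(0,u,v,0) for u,v in ((-.05,-.09),(-.05,.09),(.05,.09),(.05,-.09))]).astype(np.int32)
for nm,im,d,C in (('top',T,dT,cam('top')),('scene',S,dS,C)):
    poly=proj(C,[pt(0,u,v,0) for u,v in ((-.05,-.09),(-.05,.09),(.05,.09),(.05,-.09))]).astype(np.int32)
    m=np.zeros(d.shape,np.uint8);cv2.fillPoly(m,[poly],1);sel=(m>0)&(im.max(2)>130)&(d>0);v,u=np.nonzero(sel)
    c,nn,f,r=fitplane(pts(C,np.c_[u,v],d[sel]));print(nm,'tilt',np.degrees(np.arccos(nn[2])),r)
T0=cv2.imread('pics/top0.png')
df=cv2.absdiff(T,T0).max(2)
for nm,(a,b,c2,d2) in dict(beaker=(398,172,436,208),bottle=(284,118,318,158),cup=(198,302,226,328),driver=(305,308,378,354)).items():print(nm,'changed px',int((df[b:d2,a:c2]>40).sum()))
cv2.imwrite('pics/fin.png',np.r_[cv2.resize(T[100:380,180:460],(560,560))[:300*2-40],])
E
```

```text
t 18.0 q [-0.8  -0.05  2.01  0.54  0.91  2.02] w 0.344 tcp cover mm [  5.5 -74.9 147.1]
tool turn [95.7 -0.1  0.8] F tool [-1.1  1.  -1.6] M tool [-0.08 -0.21  0.07]
[-0.8  -0.05  2.01  0.54  0.91  2.02] 18.0 0.34389928042961854 tcp in cover mm [  5.5 -74.9 147.1] axis err deg 0.7282269915887052
pred [[325.0, 240.0], [325.0, 229.0]]
wrist bar 0.0685 850 centre [-0.3 70.3] theta 107.9
wrist bar -0.001 925 centre [-5.9 -4.4] theta 84.9
wrist bar -0.0715 351 centre [ -1.6 -74.7] theta 91.0
top bar 0.0685 124 centre [ 6.  69.4] theta 90.6
top bar -0.001 260 centre [6.3 0.2] theta 91.5
top bar -0.0715 120 centre [  5.5 -70. ] theta 94.3
top tilt 28.815182319652365 0.0013674832654940196
scene tilt 28.567162926679078 0.0012540649670103687
beaker changed px 0
bottle changed px 2
cup changed px 0
driver changed px 0
```

View pics/fin.png

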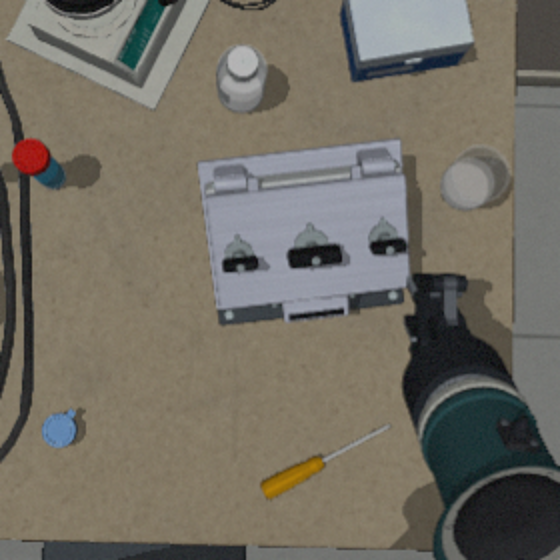

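All three bars read as home and no bystander moved, but both views now put the cover at 28.7°, about 1.3° off the 30.0° measured earlier. That's inside the 2° limit but close, so I'll press the tab shut again before handing in.

```bash
python3 - <<'E'
from g import *
p,R=now();p1=pt(0,-.078,0,.03);R1=tool(0,270);rows(p,R,p1,R1,10);print(np.linalg.norm(p1-p))
E
```

```text
rot/row [-0.59 -0.01 -0.02]
[[1.11, -0.64, 0.87], [1.11, -0.65, 0.86], [1.11, -0.65, 0.85], [1.11, -0.66, 0.84], [1.11, -0.67, 0.84]]
[[1.11, -0.68, 0.83], [1.11, -0.69, 0.82], [1.11, -0.7, 0.82], [1.11, -0.7, 0.81], [1.11, -0.71, 0.8]]
0.15415294311229866
```

Emit:
{"api": "carry_out", "payload": {
  "offset": [
    [0.8, -0.64, 0.87],
    [0.8, -0.65, 0.86],
    [0.8, -0.65, 0.85],
    [0.8, -0.66, 0.84],
    [0.8, -0.67, 0.84]
  ],
  "delta_rot": [
    [-0.6, 0, 0],
    [-0.6, 0, 0],
    [-0.6, 0, 0],
    [-0.6, 0, 0],
    [-0.6, 0, 0]
  ],
  "fingers": -1
}}

```text
time: 18.57
tool_pos: [0.5201, -0.2785, 0.1789]
tcp_rot: [2.688, 0.161, -1.559]
wrist_force: [-0.6, -0.5, -0.3]
width: 0.0
```

Emit:
{"api": "carry_out", "payload": {
  "offset": [
    [0.8, -0.68, 0.83],
    [0.8, -0.69, 0.82],
    [0.8, -0.7, 0.82],
    [0.8, -0.7, 0.81],
    [0.8, -0.71, 0.8]
  ],
  "delta_rot": [
    [-0.6, 0, 0],
    [-0.6, 0, 0],
    [-0.6, 0, 0],
    [-0.6, 0, 0],
    [-0.6, 0, 0]
  ]
}}

```text
time: 18.98
tool_pos: [0.5008, -0.2456, 0.1256]
tcp_rot: [2.648, 0.197, -1.529]
wrist_force: [0.5, 0.3, -0.7]
width: 0.002
```

Emit:
{"api": "carry_out", "payload": {
  "offset": [
    [0, 0, 0],
    [0, 0, 0],
    [0, 0, 0],
    [0, 0, 0],
    [0, 0, 0]
  ],
  "delta_rot": [
    [0, 0, 0],
    [0, 0, 0],
    [0, 0, 0],
    [0, 0, 0],
    [0, 0, 0]
  ]
}}

```text
time: 19.4
tool_pos: [0.5021, -0.2473, 0.1279]
tcp_rot: [2.649, 0.195, -1.527]
wrist_force: [-0.6, -0.5, -0.5]
width: -0.002
```

```bash
python3 st.py; python3 - <<'E'
from g import *
p,R=now();rows(p,R,pt(0,-.078,0,-.006),tool(0,270),5)
E
```

```text
t 19.4 q [-0.75 -0.06  2.26  0.65  0.7   1.79] w -0.002 tcp cover mm [-77.1  -0.6  60.3]
tool turn [89.9 -0.1  0.2] F tool [0.1 0.4 0.8] M tool [ 0.03 -0.26  0.03]
rot/row [ 0.03 -0.02 -0.03]
[[1.33, -0.02, 0.02], [1.33, -0.01, 0.02], [1.33, -0.01, 0.02], [1.33, -0.01, 0.02], [1.33, -0.01, 0.02]]
```

Emit:
{"api": "carry_out", "payload": {
  "offset": [
    [1.5, 0, 0.02],
    [1.5, 0, 0.02],
    [1.5, 0, 0.02],
    [1.4, 0, 0.02],
    [0.6, 0, 0.02]
  ],
  "delta_rot": [
    [0, 0, 0],
    [0, 0, 0],
    [0, 0, 0],
    [0, 0, 0],
    [0, 0, 0]
  ]
}}

```text
time: 19.82
tool_pos: [0.5332, -0.242, 0.0693]
tcp_rot: [2.649, 0.197, -1.53]
wrist_force: [-30.5, -1.6, 42.3]
width: 0.001
```

Emit:
{"api": "carry_out", "payload": {
  "offset": [
    [0.1, 0, 0],
    [0.1, 0, 0],
    [0.1, 0, 0],
    [0.1, 0, 0],
    [0, 0, 0]
  ],
  "delta_rot": [
    [0, 0, 0],
    [0, 0, 0],
    [0, 0, 0],
    [0, 0, 0],
    [0, 0, 0]
  ]
}}

```text
time: 20.23
tool_pos: [0.5333, -0.242, 0.0695]
tcp_rot: [2.647, 0.2, -1.527]
wrist_force: [-36.1, 1.4, 35.2]
width: -0.002
```

```bash
python3 st.py
```

```text
t 20.23 q [-0.69  0.08  2.25  0.76  0.57  1.7 ] w -0.002 tcp cover mm [-79.    0.   -6.1]
tool turn [89.7  0.   0.1] F tool [-48.3  -6.7  13.1] M tool [ 0.03 -2.49 -1.27]
```

Same depth as the first pressing (w −6.1 against −6.2 mm), at about 48 N. I'll retract well clear and check.

Emit:
{"api": "carry_out", "payload": {
  "offset": [
    [-0.5, 0, 0],
    [-1.5, 0, 0],
    [-3, 0, 0],
    [-3, 0, 0],
    [-3, 0, 0]
  ],
  "delta_rot": [
    [0, 0, 0],
    [0, 0, 0],
    [0, 0, 0],
    [0, 0, 0],
    [0, 0, 0]
  ]
}}

```text
time: 20.65
tool_pos: [0.4795, -0.2496, 0.163]
tcp_rot: [2.649, 0.196, -1.53]
wrist_force: [0.6, 0.1, 0.5]
width: -0.001
```

Emit:
{"api": "carry_out", "payload": {
  "offset": [
    [-1, 0, 0],
    [0, 0, 0],
    [0, 0, 0],
    [0, 0, 0],
    [0, 0, 0]
  ],
  "delta_rot": [
    [0, 0, 0],
    [0, 0, 0],
    [0, 0, 0],
    [0, 0, 0],
    [0, 0, 0]
  ],
  "fingers": 0
}}

```text
time: 21.07
tool_pos: [0.4748, -0.2492, 0.1683]
tcp_rot: [2.649, 0.199, -1.533]
wrist_force: [0.4, 0.8, -0.3]
width: 0.499
```

```bash
python3 st.py; cat > tilt.py <<'E'
from g import *
x,y,n=frame(0);p0=pt(0,0,0,0)
for nm in ('top','scene'):
    im,d=read_camera(nm);im=im[...,::-1];C=cam(nm);cv2.imwrite(f'pics/{nm}_f.png',im)
    poly=proj(C,[pt(0,u,v,0) for u,v in ((-.05,-.09),(-.05,.09),(.05,.09),(.05,-.09))]).astype(np.int32)
    m=np.zeros(d.shape,np.uint8);cv2.fillPoly(m,[poly],1);sel=(m>0)&(im.max(2)>130)&(d>0);v,u=np.nonzero(sel)
    c,nn,f,r=fitplane(pts(C,np.c_[u,v],d[sel]));print(nm,len(u),'tilt',np.degrees(np.arccos(nn[2])),r)
    if nm=='top':
        for v,w,r in ((.0685,.0375,.02),(-.001,.0415,.028),(-.0715,.0375,.02)):
            q=proj(C,[pt(0,0.004,v,w)])[0];rad=int(np.linalg.norm(proj(C,[pt(0,0,v+r,w)])[0]-q))
            m=np.zeros(im.shape[:2],np.uint8);cv2.circle(m,tuple(map(int,q)),rad,1,-1);vv,uu=np.nonzero((m>0)&(im.max(2)<75))
            Q=plane_hit(C,np.c_[uu,vv],p0+n*w,n);e=np.c_[(Q-p0)@x,(Q-p0)@y];e-=e.mean(0);a=np.linalg.svd(e,full_matrices=False)[2][0];a*=-np.sign(a[1])
            print('bar',v,len(uu),np.round(np.degrees(np.arctan2(-a[1],a[0])),1))
E
python3 tilt.py
```

```text
t 21.07 q [-0.8  -0.15  2.26  0.59  0.81  1.83] w 0.499 tcp cover mm [-80.6   1.6 109. ]
tool turn [89.9 -0.  -0.1] F tool [ 0.5 -0.7 -0.3] M tool [ 0.03 -0.2  -0.  ]
top 3586 tilt 30.195631530833385 0.001335139794032711
bar 0.0685 106 90.3
bar -0.001 250 91.6
bar -0.0715 109 93.4
scene 2377 tilt 29.902899081398076 0.0012461232055866515
```

```bash
python3 -c "
from workcell import *
print(finish_job())"
```

```text
the job is handed in; nothing more can be done
None
```

I pressed the cover shut by its tab, then turned the middle, left and right bolts clockwise, in that order, each until the moment at the wrist rose to 0.7–1.0 N m at its stop. The job was handed in at about 21 s of the 70 s allowed, with the gripper open, retracted and touching nothing.

**Cover:** After the third bolt both views showed it had lifted about 1.3° (28.6–28.8° instead of 30°). That is inside the 2° limit but close, so I pressed the tab again. The last check gave 30.2° from the top view and 29.9° from the scene view, which is fully shut. I did not measure its angle between the first pressing and that point, so how far it lifted during the bolt turns is not known.

**Bolts:** The last top view gave 90.3° for the left, 91.6° for the middle and 93.4° for the right, which is coarse because the small bars cover only about 100 pixels. Earlier near views agreed for left (90.9°) and middle (90.1°). A farther wrist view gave 91.0° for the right. For the left and middle it read 107.9° and 84.9°, which disagrees with all the others. I did not trust those two, as I think the dark fingers got into the mask.

**Bystanders:** Comparing the top view from before and after the bolts showed no change at the beaker, bottle, cup or screwdriver. I did not repeat that comparison after the second pressing.

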